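# Clamp a timber slat with a hex key

## Task

Clamp the loose timber slat against the fence of the jig: take the orange-handled hex key out of its wooden rest, push it fully home in the hex socket sunk in the blue clamp block, and turn the bolt clockwise (seen from above), regrasping the key as needed, until it comes up against its stop and the sprung jaw holds the slat flush along the fence. Leave the key standing fully home in the socket, let go of it, and leave the jar, the tape measure and the offcut alone.

Things in the scene. Friction and masses are not known exactly. Their poses are not given: they have to be found in the camera images.
- key_handle (a point): Centre of the hex key's orange handle, an upright square block 30 x 30 mm, 36 mm tall, its faces square to this point's x and y; z up. Below it a dark steel hex shaft 60 mm long, 22 mm across flats (25.4 over corners), two of its six flats facing x. The key is 96 mm tall, loose, about 0.22 kg. It starts upright in its rest, turned anyhow.
- key_tip (a point): Centre of the flat lower end of the key's shaft, 78 mm below the handle's centre; same axes. The lowest 5 mm of the shaft taper to 17 mm across flats.
- socket (a point): On the bolt's axis at the upper edge of its hex socket, 46 mm above the bench; turns with the bolt, z up. Socket 23.2 mm across flats, two flats facing x, 16 mm deep, solid floor. It lies in a round 34 mm counterbore, 8 mm below the flat top of the blue clamp block (76 x 90 mm). A key not lined up enters only 3 to 5 mm; turned to match, it drops home and stands by itself with some play.
- bolt (a joint): Angle of the clamp bolt (rad): 0 open, grows clockwise seen from above, hard stop at 5.5 (tight). Starts between 0.2 and 1.9. Each rad moves the jaw 3 mm to the fence; it meets a flush slat at about 4.5, then its springs compress 3 mm, to about 15 N, at the stop. Turns stiffly (0.12 N m, up to 0.17 at the stop) and stays where it is left.
- jaw_pad: Black sprung pad of the clamp jaw, 70 mm wide, 24 mm tall, that slides out of the block towards the fence along its x axis. Its face is 50 mm ahead of this origin along x and 14 to 38 mm above the bench.
- slat: Loose timber slat 40 (x) x 240 (y) x 26 (z) mm, origin at the centre of its underside, lying on the jig's plywood base (12 mm above the bench) between jaw and fence, at first slightly askew and some mm off the fence.
- fence_face (a point): Middle of the jig's timber fence face that the slat is clamped against, 27 mm above the bench; x points from the bolt through the slat into the fence, y along the fence (200 mm long, its top 42 mm above the bench). The bolt's axis lies 103.5 mm away along -x. The whole jig is fixed to the bench.
- jar: Bystander: closed jar, 60 mm diameter, 85 mm tall, origin at the centre of its underside. Leave alone.
- tape: Bystander: yellow tape measure, 66 x 30 x 62 mm, origin at the centre of its underside. Leave alone.
- offcut: Bystander: short timber offcut, 90 x 40 x 26 mm, origin at the centre of its underside. Leave alone.
- rest: Fixed wooden block, 70 x 70 x 44 mm, origin at the centre of its underside, to the left or right of the jig. The key stands in its 33 mm square hole, whose bottom is 10 mm above the bench; it can shift in it by a few mm.
Not all that is in view belongs to the job. What is shaped like the part that bears key_handle but green or purple is not meant.

How it is judged:
On the way, in this order (a step that is already met when the one before it is completed fails the run):
1. the key is fully home in the socket (tip within 3 mm of the socket's floor, upright) (z of key_tip in the frame of socket below -0.013 m and horizontal distance between key_tip and socket below 0.003 m and angle between the z axis of key_tip and the z axis of socket, either way round below 0.12 rad), for 0.2 s.
2. the bolt is turned clockwise to its stop (within 0.4 rad) (value of joint bolt above 5.1 rad), for 0.2 s.
At the end, for the whole second after the job is handed in: The bolt is within 0.4 rad of its stop (5.5), the jaw presses the slat with over 5 N, the slat lies flat and flush on the fence (2.5 mm, 0.03 rad), and the released key stands in the socket, tip within 3 mm of its floor and axis, tilted under 0.12 rad (all of step 1 and value of joint bolt above 5.1 rad and contact force between jaw_pad and slat above 5 N and x of slat in the frame of fence_face between -0.0225 and -0.017 m and angle between the y axis of slat and the y axis of fence_face, either way round below 0.03 rad and angle between slat's own z axis and vertical below 0.05 rad); the robot touches nothing.
It fails at once if the jar is moved by more than 30 mm (distance of jar from where it was at the start of the episode above 0.03 m).
It fails at once if the tape measure is moved by more than 30 mm (distance of tape from where it was at the start of the episode above 0.03 m).
It fails at once if the offcut is moved by more than 30 mm (distance of offcut from where it was at the start of the episode above 0.03 m).
It also fails if it takes over 72 s, if anything falls off the work surface, if the arm or the gripper's body presses on something with over 40 N, if the wrist force passes 120 N, or if a joint passes its speed limit or range.

## Robot

A 6-joint arm with a two-finger parallel gripper is mounted at the origin on the work surface. World frame = base frame: x ahead of the robot, y to its left, z up, the work surface at z = 0. Lengths are in m, angles in rad, forces in N, time in s.
With the tool pointing down it reaches from about 0.375 to 0.9 m from the base axis. Payload 3.1 kg.
Tool frame: the origin (TCP) lies midway between the tips of the shut fingers; the grasp point (between the pads) lies 19 mm behind it; z points along the fingers, y is the direction in which the jaws open and shut (so a half turn about z gives the same grasp; the last joint's range is limited). The gripper opens to 85 mm and grips with 20 to 120 N. Pads are 22 mm wide; open, the fingers measure 114 mm over their backs; the gripper's body (76 mm by 85 mm) begins 54 mm behind the grasp point. The pads swing forward as they close: fully open they stand 13 mm farther back than shut.
Start: joints at [-0.178, 0.527, 1.433, -0, 1.181, -0.178], TCP at [0.625, 0, 0.231] pointing down, gripper open.
Joint ranges: [-3.08, 3.08], [-0.75, 2.2], [0.22, 2.44], [-1.43, 4.57], [0, 2.65], [-2.85, 2.85]. Speed limits (rad/s): [2.79, 2.79, 3.14, 3.14, 3.14, 3.14].

## Interface

Orientations are given as a unit quaternion [x, y, z, w].
In Python, from station import manip gives the robot as it stands.
- The arm moves only by the tool servo_tool, never from a script. Its argument "motion" is a list of rows, each a list of 7 numbers: the shift along the tool's x, y, z in mm, then the turn, a rotation vector about the tool's x, y, z in rad, then the opening, from -1 (shut) to 1 (fully open), so that 0 is half open. In form: [[x, y, z, rx, ry, rz, hand], ...]. A call has 1 to 12 rows; each row shifts and turns the pose as measured when the row begins, along the tool's axes as they then stand; what a row does not reach is not made up. A row lasts 1/12 s, in which the tool goes at most 41.7 mm and 7.16 degrees, less where a joint would pass 70% of its speed; a pose out of reach is approached as far as the arm can. A call with a gripper value outside its range is refused whole. The fingers move at their own pace and stop on an object; "grip_force" is the grip in N (left out, the last holds). Time passes only in rows, so rows that do not move let the fingers close. It gives the time, the measured TCP pose, the force and the opening at its end, in the units of the state.
- manip.sense(): the state, without advancing time (a new reading comes with each control period).
- manip.snapshot(name): name is "scene" or "side" or "wrist"; returns a dict with "frame" (400x640x3 uint8, red, green, blue), "mtx" (3x3 intrinsics, pixels), "world_from_camera" (4x4, takes a point from camera to world coordinates). Camera axes: x right, y up, looking along -z (the intrinsics and any distortion apply to the point x, -y, -z); pixel columns grow to the right and rows downward; lengths in m; the calibration is good to about 2 mm. A picture is of the moment at which its call begins. There is no depth.
- manip.sign_off(): hands the job in, once; it reports no verdict.
The state is a dict: "t": time; "q": joint angles; "qd": joint speeds; "tau": joint torques, N m; "tcp_pos": TCP position; "tool_rot": TCP orientation; "force": force on the tool from outside, world axes, zero at the start; "ft_torque": the same for the moment, N m; "finger_gap": opening from 0.0 (shut) to 1.0 (fully open).
Only numpy, scipy, OpenCV 4.12 (cv2) and the standard library are available. Lean on these libraries where they do the work, as an engineer would, in place of code of your own. Each camera call takes 0.05 s, during which the arm holds its last target.

## Working session

There is one attempt and no reset: what is moved stays moved. The work goes in short steps, Python scripts to look and compute and a tool call to move; the robot and the scene stay as the last step left them, time stands still between calls to the robot, and variables do not carry over. Pictures are saved under pics/ and viewed, and the job is handed in when it is done.

Besides the shell and the picture viewer there is one more tool, called after "Emit:" by a JSON object that holds its "api" and its "payload", one argument or row to a line. servo_tool: Moves the arm, as the interface text tells. Its arguments: {"type":"object","properties":{"motion":{"type":"array"},"grip_force":{"type":"number"}},"required":["motion"]}

```bash
mkdir -p pics; ls; cat > h.py <<'E'
import numpy as np, cv2
from station import manip
def snap(n,f):
    s=manip.snapshot(n); cv2.imwrite('pics/'+f,s['frame'][:,:,::-1]); np.savez('pics/'+f+'.npz',**{k:np.array(v) for k,v in s.items()}); return s
def load(f): return np.load('pics/'+f+'.npz')
def ray(s,u,v):
    K=np.array(s['mtx']);T=np.array(s['world_from_camera'])
    d=np.array([(u-K[0,2])/K[0,0],-(v-K[1,2])/K[1,1],-1.]); return T[:3,3],T[:3,:3]@d
def atz(s,u,v,z):
    o,d=ray(s,u,v); return o+d*(z-o[2])/d[2]
def proj(s,p):
    K=np.array(s['mtx']);T=np.array(s['world_from_camera'])
    c=T[:3,:3].T@(np.array(p)-T[:3,3]); return K[0,0]*c[0]/-c[2]+K[0,2], K[1,1]*-c[1]/-c[2]+K[1,2]
E
python3 - <<'E'
from h import *
for n in ['scene','side','wrist']:
    s=snap(n,n+'0.png'); print(n,s.keys(),np.round(s['mtx'],1).tolist(),np.round(s['world_from_camera'],3).tolist())
print(manip.sense())
E
```

```text
pics
scene dict_keys(['frame', 'mtx', 'world_from_camera']) [[368.6, 0.0, 322.7], [0.0, 368.6, 197.5], [0.0, 0.0, 1.0]] [[0.874, -0.323, 0.364, 0.912], [0.486, 0.578, -0.655, -0.691], [0.001, 0.75, 0.662, 0.731], [0.0, 0.0, 0.0, 1.0]]
side dict_keys(['frame', 'mtx', 'world_from_camera']) [[363.0, 0.0, 315.7], [0.0, 363.0, 188.8], [0.0, 0.0, 1.0]] [[0.75, 0.436, -0.498, 0.077], [-0.662, 0.504, -0.555, -0.588], [0.009, 0.746, 0.666, 0.735], [0.0, 0.0, 0.0, 1.0]]
wrist dict_keys(['frame', 'mtx', 'world_from_camera']) [[308.9, 0.0, 319.4], [0.0, 308.9, 195.6], [0.0, 0.0, 1.0]] [[1.0, -0.001, 0.001, 0.624], [0.0, 0.953, 0.304, 0.079], [-0.001, -0.304, 0.953, 0.372], [0.0, 0.0, 0.0, 1.0]]
{'t': 0.15, 'q': array([-1.78491310e-01,  5.28279383e-01,  1.43363700e+00, -9.87355740e-06,
        1.18139833e+00, -1.78494016e-01]), 'qd': array([-0.00074682, -0.00345459, -0.00376245,  0.00056583, -0.00056403,
        0.00280154]), 'tau': array([ 1.17890530e-03, -4.42742836e+01, -1.78276026e+01, -2.15643640e-04,
        5.61750654e-03, -9.84718270e-06]), 'tcp_pos': array([6.24435881e-01, 1.33914204e-04, 2.30532745e-01]), 'tool_rot': array([ 7.07104234e-01,  7.07108804e-01, -4.94819462e-04, -7.04659814e-04]), 'force': array([-0.04325308,  0.15696574, -0.03536363]), 'ft_torque': array([-0.00605511, -0.00662945, -0.02295162]), 'finger_gap': 0.9984008316370965}
```

View pics/scene0.png

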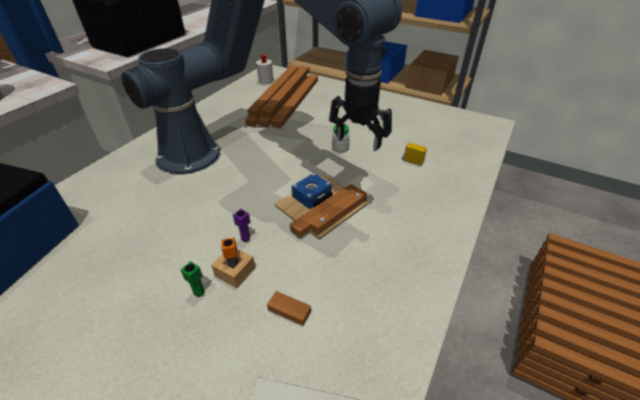

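View pics/side0.png

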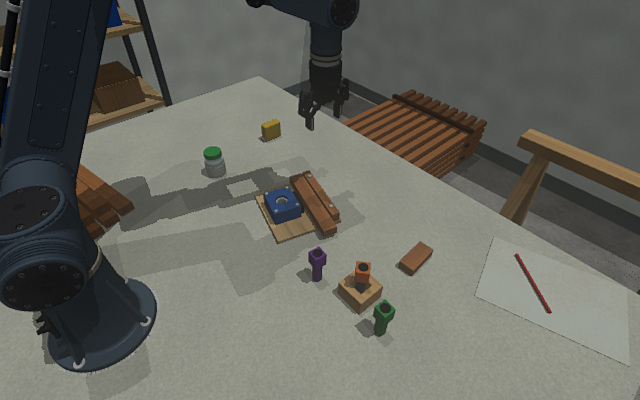

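View pics/wrist0.png

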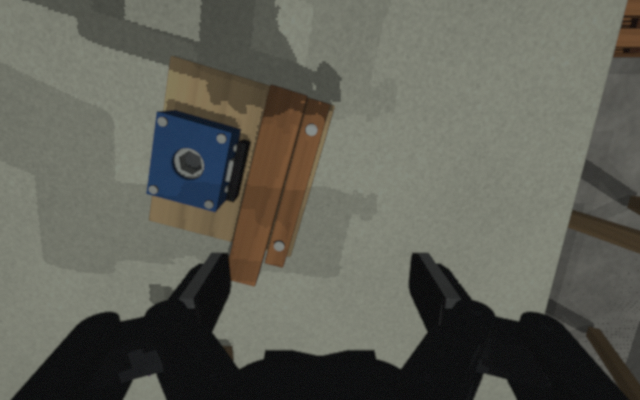

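Candidates shaped like the key are orange at scene (229,247), standing in the wooden rest; purple at (242,222); and green at (193,275). I choose orange and will check it in a close crop.

```bash
python3 - <<'E'
from h import *
a=cv2.imread('pics/scene0.png')[195:315,165:325]; b=cv2.imread('pics/side0.png')[230:350,290:450]
c=np.hstack([cv2.resize(x,None,fx=2.5,fy=2.5,interpolation=cv2.INTER_CUBIC) if 0 else cv2.resize(x,(400,300),interpolation=cv2.INTER_CUBIC) for x in (a,b)])
d=cv2.imread('pics/wrist0.png')[90:290,130:350]; cv2.imwrite('pics/c1.png',c); cv2.imwrite('pics/c2.png',cv2.resize(d,None,fx=2.7,fy=2.7,interpolation=cv2.INTER_CUBIC))
E
```

```text
(no output)
```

View pics/c1.png

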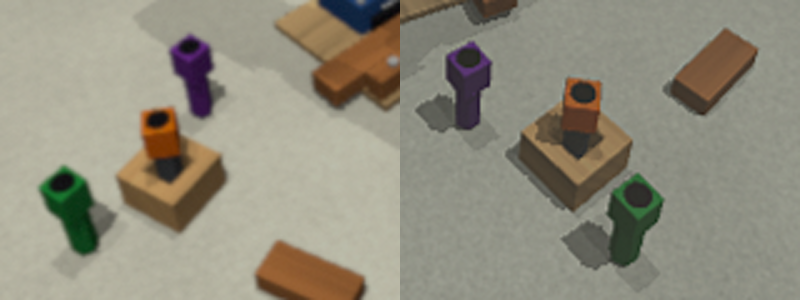

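View pics/c2.png

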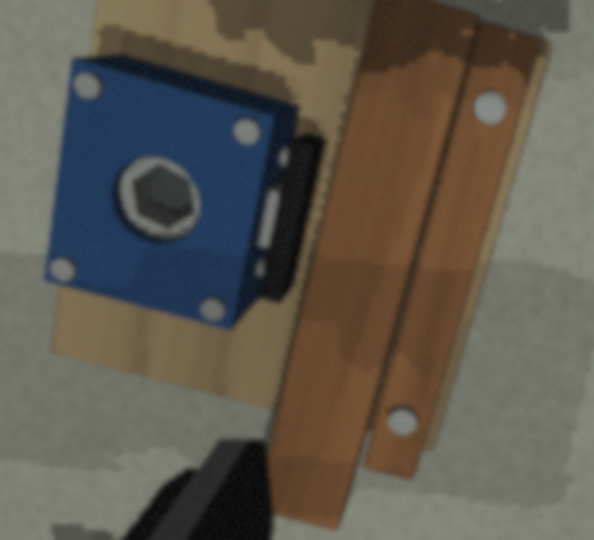

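```bash
python3 - <<'E'
from h import *
A=load('scene0.png');B=load('side0.png');W=load('wrist0.png')
cs=lambda x,y:(x/2.5+165,y/2.5+195); cd=lambda x,y:((x-400)/2.5+290,y/2.5+230); cw=lambda x,y:(x/2.7+130,y/2.7+90)
for n,p,q,z in [('or',(159,119),(583,93),.106),('gr',(62,183),(638,194),.096),('pu',(190,47),(469,55),.096)]:
    print(n,atz(A,*cs(*p),z)[:2].round(4),atz(B,*cd(*q),z)[:2].round(4))
S=[atz(W,*cw(*p),.054)[:2] for p in [(88,85),(247,131),(62,269),(213,309)]]
S=np.array(S);print(S.round(4),S.mean(0))
x=(S[1]-S[0]+S[3]-S[2]);y=S[0]-S[2]+S[1]-S[3];print(np.degrees(np.arctan2(x[1],x[0])),np.degrees(np.arctan2(-y[0],y[1])))
print('sock',atz(W,*cw(163,196),.054)[:2],atz(W,*cw(164,196),.046)[:2])
# fence edge pts: fence top 42mm front edge
print('fence',[atz(W,*cw(*p),.042)[:2].round(4) for p in [(478,22),(370,468)]])
# hex corners of the socket
print('hand edges')
# orange handle top corners
for p in [(140,112),(165,106),(180,122),(150,128)]: print(atz(A,*cs(*p),.106)[:2].round(4))
for p in [(566,80),(602,84),(599,106),(562,101)]: print(atz(B,*cd(*p),.106)[:2].round(4))
# rest top
for p in [(172,130),(226,178),(180,205),(118,180)]: print('r',atz(A,*cs(*p),.044)[:2].round(4))
E
```

```text
or [ 0.4583 -0.3094] [ 0.4587 -0.3137]
gr [ 0.4261 -0.4003] [ 0.4274 -0.4023]
pu [ 0.416  -0.2144] [ 0.4185 -0.2151]
[[ 0.4658  0.0553]
 [ 0.5234  0.0383]
 [ 0.4445 -0.0162]
 [ 0.5028 -0.033 ]] [0.48414326 0.01110551]
-16.25020564066321 -16.38113898900701
sock [0.48846788 0.01335477] [0.48546082 0.01171341]
fence [array([0.6108, 0.0777]), array([ 0.5603, -0.1125])]
hand edges
[ 0.4378 -0.3112]
[ 0.4528 -0.2944]
[ 0.4771 -0.303 ]
[ 0.4582 -0.3216]
[ 0.4576 -0.2951]
[ 0.4776 -0.318 ]
[ 0.4591 -0.3314]
[ 0.4396 -0.3077]
r [ 0.4337 -0.2764]
r [ 0.5152 -0.298 ]
r [ 0.4973 -0.3428]
r [ 0.4291 -0.3486]
```

Confirmed: the orange-handled key stands in the rest near (0.458,-0.311), with purple and green free-standing about 0.1 m away. I'll move the wrist camera over the key.

Emit:
{"api": "servo_tool", "payload": {
  "motion": [
    [-39,-21,0,0,0,0,1],
    [-39,-21,0,0,0,0,1],
    [-39,-21,0,0,0,0,1],
    [-39,-21,0,0,0,0,1],
    [-39,-21,0,0,0,0,1],
    [-39,-21,0,0,0,0,1],
    [-39,-21,0,0,0,0,1],
    [-30,-16,0,0,0,0,1],
    [0,0,0,0,0,0,1]
  ]
}}

```text
t: 0.9
tcp_pos: [0.4675, -0.294, 0.2273]
tool_rot: [0.703, 0.711, -0.0, -0.001]
force: [0.1, 0.4, 0.4]
finger_gap: 1.003
```

```bash
python3 - <<'E'
from h import *
s=snap('wrist','w1.png'); print(manip.sense()['tcp_pos'],manip.sense()['tool_rot'],manip.sense()['q'])
E
```

```text
[ 0.46817534 -0.29156345  0.22716771] [ 0.70316577  0.71102358  0.00084653 -0.00162928] [-0.76059332  0.43500189  1.62085643  0.00198102  1.08896051 -0.77262687]
```

View pics/w1.png

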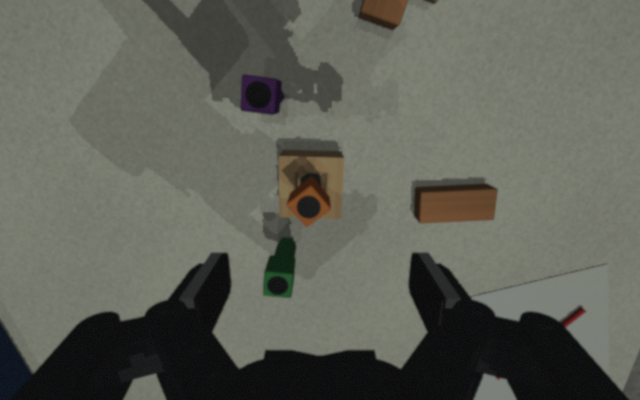

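```bash
python3 - <<'E'
from h import *
s=load('w1.png'); c=s['frame'][160:250,265:355,::-1]
cv2.imwrite('pics/c3.png',cv2.resize(c,(720,600)[::-1] if 0 else (600,600),interpolation=cv2.INTER_CUBIC))
# green channel disc: dark disc centroid
print(atz(s,308.5,206.5,.106))
E
```

```text
[ 0.45704681 -0.30970356  0.106     ]
```

View pics/c3.png

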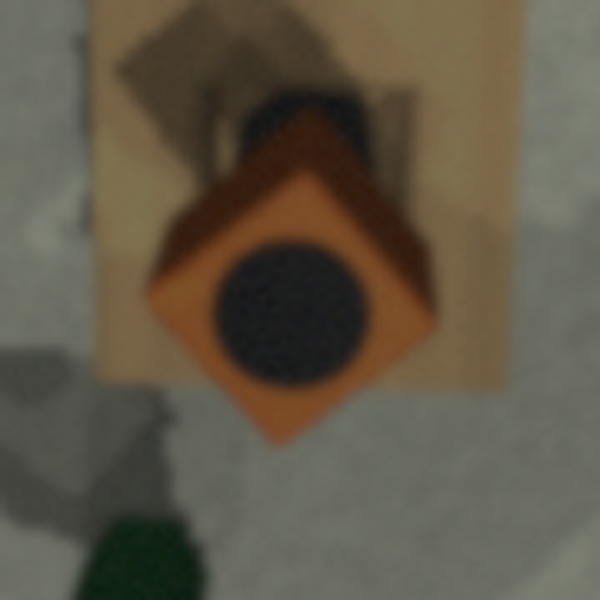

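```bash
python3 - <<'E'
from h import *
s=load('w1.png')
P=np.array([atz(s,x/6.6667+265,y/6.6667+160,.106)[:2] for x,y in [(305,168),(438,322),(280,445),(147,295)]])
print(P.round(4),P.mean(0), atz(s,292/6.6667+265,313/6.6667+160,.106))
for i in range(4):
    d=P[(i+1)%4]-P[i]; print(np.linalg.norm(d),np.degrees(np.arctan2(d[1],d[0])))
from scipy.spatial.transform import Rotation as R
print(R.from_quat(manip.sense()['tool_rot']).as_matrix().round(3))
E
```

```text
[[ 0.459  -0.2897]
 [ 0.4772 -0.3112]
 [ 0.4557 -0.3296]
 [ 0.4377 -0.3078]] [ 0.45738752 -0.30955714] [ 0.45731811 -0.31013228  0.106     ]
0.028136540938096297 -49.896704035498296
0.028263611830236898 -139.4838003935487
0.028252725448143938 129.49855707017858
0.027964826683013196 40.28578731962831
[[-0.011  1.    -0.001]
 [ 1.     0.011  0.003]
 [ 0.004 -0.001 -1.   ]]
```

Handle at (0.4573,-0.3099), faces at 40.2°. I'll centre, turn the jaws and start going down.

Emit:
{"api": "servo_tool", "payload": {
  "motion": [
    [-18,-11,0,0,0,0,1],
    [0,0,15,0,0,-0.115,1],
    [0,0,15,0,0,-0.115,1],
    [0,0,15,0,0,-0.115,1],
    [0,0,15,0,0,-0.115,1],
    [0,0,10,0,0,-0.115,1],
    [0,0,0,0,0,-0.115,1],
    [0,0,0,0,0,0,1],
    [0,0,0,0,0,0,1]
  ]
}}

```text
t: 1.7
tcp_pos: [0.4607, -0.3004, 0.1531]
tool_rot: [0.405, 0.914, 0.005, -0.003]
force: [0.1, 0.0, 0.3]
finger_gap: 0.997
```

```bash
cat >> h.py <<'E'
from scipy.spatial.transform import Rotation as R
def goto(p,th):  # tool-axes shift in mm and turn to pointing-down pose with tool y at angle th(deg)
    s=manip.sense(); r=R.from_quat(s['tool_rot']); m=r.as_matrix()
    d=m.T@(np.array(p)-s['tcp_pos'])*1000
    a=np.radians(th); y=np.array([np.cos(a),np.sin(a),0]); z=np.array([0,0,-1.]); x=np.cross(y,z)
    t=R.from_matrix(np.stack([x,y,z],1)); rv=(r.inv()*t).as_rotvec()
    print('tcp',s['tcp_pos'].round(4),'thy',np.degrees(np.arctan2(m[1,1],m[0,1])).round(2),'shift',d.round(1),'rv',rv.round(3),'gap',round(s['finger_gap'],3),'F',s['force'].round(1),'M',s['ft_torque'].round(2),'q1,5,6',s['q'][[0,4,5]].round(2),'t',round(s['t'],2))
E
python3 - <<'E'
from h import *
goto([.4573,-.3099,.067],40.2)
E
```

```text
tcp [ 0.4607 -0.3004  0.1531] thy 42.19 shift [-5.5 -9.5 86. ] rv [ 0.007 -0.009  0.035] gap 0.997 F [0.1 0.  0.3] M [-0.01 -0.03 -0.02] q1,5,6 [-0.78  0.92 -1.53] t 1.7
```

Emit:
{"api": "servo_tool", "payload": {
  "motion": [
    [-5.5,-9.5,10,0.007,-0.009,0.035,1],
    [0,0,0,0,0,0,1],
    [0,0,0,0,0,0,1]
  ]
}}

```text
t: 1.95
tcp_pos: [0.4591, -0.3086, 0.1438]
tool_rot: [0.423, 0.906, -0.0, 0.001]
force: [0.0, 0.8, 0.8]
finger_gap: 0.996
```

```bash
python3 - <<'E'
from h import *
goto([.4573,-.3099,.067],40.2); snap('wrist','w2.png')
E
```

```text
tcp [ 0.4591 -0.3086  0.1438] thy 39.92 shift [ 0.3 -2.3 76.8] rv [ 0.001  0.001 -0.005] gap 0.996 F [0.  0.8 0.8] M [-0.   -0.08 -0.05] q1,5,6 [-0.79  0.89 -1.49] t 1.95
```

View pics/w2.png

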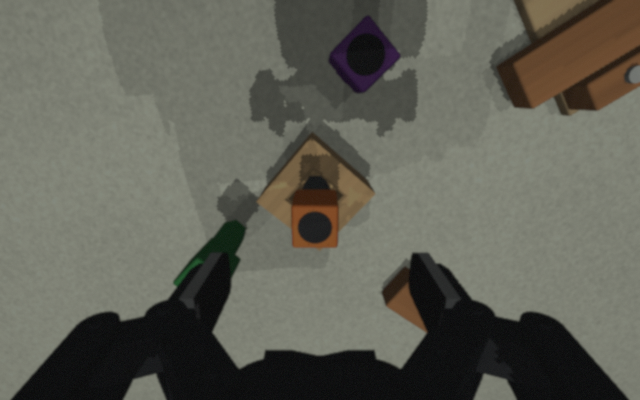

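```bash
python3 - <<'E'
from h import *
s=load('w2.png'); print(atz(s,315,227.5,.106))
c=s['frame'][165:255,270:360,::-1]
c=cv2.convertScaleAbs(c,alpha=2)
cv2.imwrite('pics/c4.png',cv2.resize(c,(600,600),interpolation=cv2.INTER_CUBIC))
E
```

```text
[ 0.45678825 -0.31020089  0.106     ]
```

View pics/c4.png

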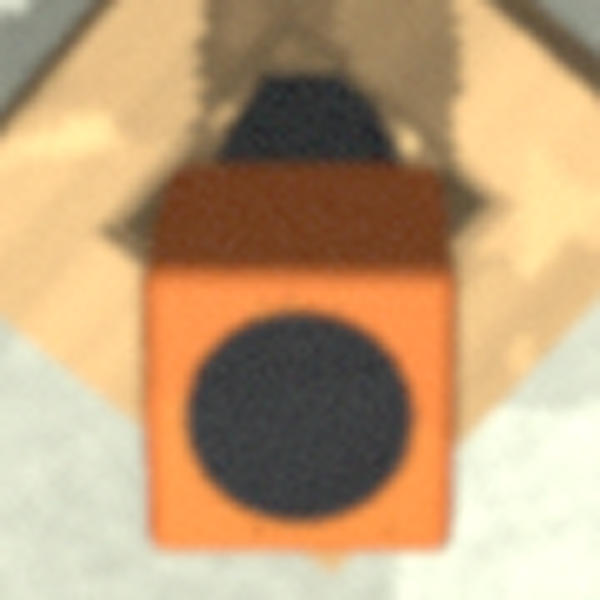

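The shaft's flat faces the tool's x axis, because a blunt edge shows behind the handle. So the key's flats lie along tool x. I'll descend and grip.

Emit:
{"api": "servo_tool", "payload": {
  "motion": [
    [0.5,-2.3,20,0,0,0,1],
    [0,0,20,0,0,0,1],
    [0,0,20,0,0,0,1],
    [0,0,12,0,0,0,1],
    [0,0,0,0,0,0,1]
  ]
}}

```text
t: 2.42
tcp_pos: [0.4613, -0.3108, 0.0745]
tool_rot: [0.424, 0.906, -0.001, 0.006]
force: [-0.5, 0.7, -0.5]
finger_gap: 1.001
```

```bash
python3 - <<'E'
from h import *
goto([.4571,-.310,.067],40.2)
E
```

```text
tcp [ 0.4613 -0.3108  0.0745] thy 39.86 shift [ 3.4 -2.8  7.5] rv [ 0.003  0.012 -0.006] gap 1.001 F [-0.5  0.7 -0.5] M [0.01 0.01 0.03] q1,5,6 [-0.79  0.73 -1.49] t 2.42
```

Emit:
{"api": "servo_tool", "payload": {
  "motion": [
    [3.4,-2.8,7,0.003,0.012,0.006,1],
    [0,0,0,0,0,0,1],
    [0,0,0,0,0,0,1]
  ]
}}

```text
t: 2.67
tcp_pos: [0.4578, -0.31, 0.0686]
tool_rot: [0.427, 0.904, -0.0, 0.0]
force: [-0.0, 0.0, 0.0]
finger_gap: 0.996
```

```bash
python3 - <<'E'
from h import *
goto([.4571,-.310,.067],40.2)
E
```

```text
tcp [ 0.4578 -0.31    0.0686] thy 39.48 shift [ 0.4 -0.5  1.6] rv [-0.     0.001 -0.013] gap 0.996 F [-0.  0.  0.] M [-0.02 -0.04 -0.01] q1,5,6 [-0.8   0.73 -1.49] t 2.67
```

Pose is right; closing.

Emit:
{"api": "servo_tool", "payload": {
  "motion": [
    [0.4,-0.5,1,0,0,-0.013,0],
    [0,0,0,0,0,0,-1],
    [0,0,0,0,0,0,-1],
    [0,0,0,0,0,0,-1],
    [0,0,0,0,0,0,-1],
    [0,0,0,0,0,0,-1],
    [0,0,0,0,0,0,-1],
    [0,0,0,0,0,0,-1]
  ],
  "grip_force": 60
}}

```text
t: 3.33
tcp_pos: [0.4582, -0.3112, 0.0705]
tool_rot: [0.42, 0.907, -0.001, 0.003]
force: [0.3, -0.3, -0.7]
finger_gap: 0.343
```

Emit:
{"api": "servo_tool", "payload": {
  "motion": [
    [0,0,-10,0,0,0,-1],
    [0,0,-25,0,0,0,-1],
    [0,0,-25,0,0,0,-1],
    [0,0,-25,0,0,0,-1],
    [0,0,-15,0,0,0,-1],
    [0,0,0,0,0,0,-1]
  ]
}}

```text
t: 3.83
tcp_pos: [0.4561, -0.3089, 0.1743]
tool_rot: [0.42, 0.907, 0.0, -0.001]
force: [0.3, -0.6, -1.1]
finger_gap: 0.346
```

```bash
python3 - <<'E'
from h import *
goto([.4855,.0117,.16],40.2); snap('side','s2.png'); snap('wrist','w3.png'); a=snap('scene','sc2.png')
c=[cv2.imread('pics/'+f) for f in ('s2.png','sc2.png')]
u,v=proj(load('s2.png'),[.458,-.31,.16]);U,V=proj(a,[.458,-.31,.16]); print(u,v,U,V)
f=lambda i,u,v:cv2.resize(i[int(v)-60:int(v)+60,int(u)-80:int(u)+80],(400,300),interpolation=cv2.INTER_CUBIC)
cv2.imwrite('pics/c5.png',np.hstack([f(c[0],u,v),f(c[1],U,V)]))
E
```

```text
tcp [ 0.4561 -0.3089  0.1743] thy 40.28 shift [225.6 229.7  14.8] rv [-0.    -0.003  0.001] gap 0.346 F [ 0.3 -0.6 -1.1] M [-0.04  0.03  0.01] q1,5,6 [-0.8   0.96 -1.5 ] t 3.83
364.1816963448577 250.02147941091434 224.08770138283495 225.95770200137918
```

View pics/c5.png

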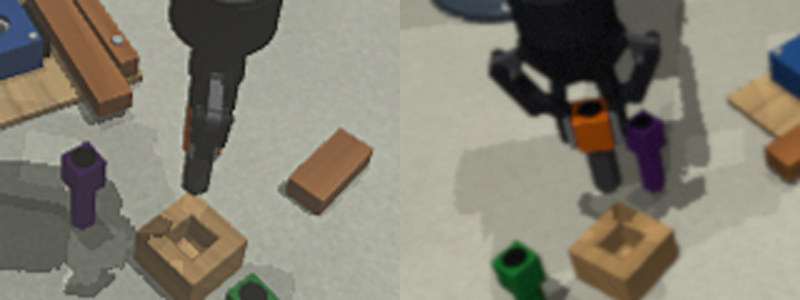

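View pics/w3.png

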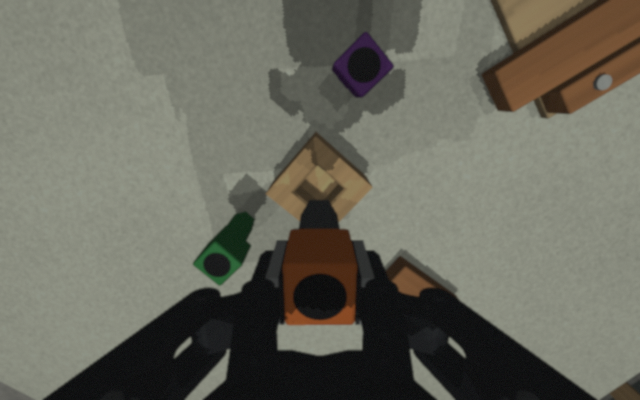

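Key is held upright (opening ≈29 mm) and the rest is empty. Next I'll carry it to just short of the socket and measure the socket's hex.

Emit:
{"api": "servo_tool", "payload": {
  "motion": [
    [23,29,-3,0,0,0,-1],
    [23,29,-3,0,0,0,-1],
    [23,29,0,0,0,0,-1],
    [23,29,0,0,0,0,-1],
    [23,29,0,0,0,0,-1],
    [23,29,0,0,0,0,-1],
    [23,29,0,0,0,0,-1],
    [20,25,0,0,0,0,-1],
    [0,0,0,0,0,0,-1],
    [0,0,0,0,0,0,-1]
  ]
}}

```text
t: 4.82
tcp_pos: [0.5058, -0.01, 0.1629]
tool_rot: [0.424, 0.906, 0.001, -0.018]
force: [0.2, 0.5, -2.1]
finger_gap: 0.343
```

```bash
python3 - <<'E'
from h import *
goto([.4855,.0117,.16],40.2); s=snap('wrist','w4.png'); u,v=proj(s,[.4855,.0117,.046]);print(u,v)
u,v=int(u),int(v)
cv2.imwrite('pics/c6.png',cv2.resize(cv2.convertScaleAbs(s['frame'][v-30:v+30,u-40:u+40,::-1],alpha=1.6),(800,600),interpolation=cv2.INTER_CUBIC)); print(u-40,v-30)
E
```

```text
tcp [ 0.5058 -0.01    0.1629] thy 39.85 shift [29.5 -1.7  3.9] rv [-0.014 -0.033 -0.006] gap 0.343 F [ 0.2  0.5 -2.1] M [-0.02  0.01  0.01] q1,5,6 [-0.25  0.92 -0.95] t 4.82
319.3665261448345 162.23321050837666
279 132
```

View pics/w4.png

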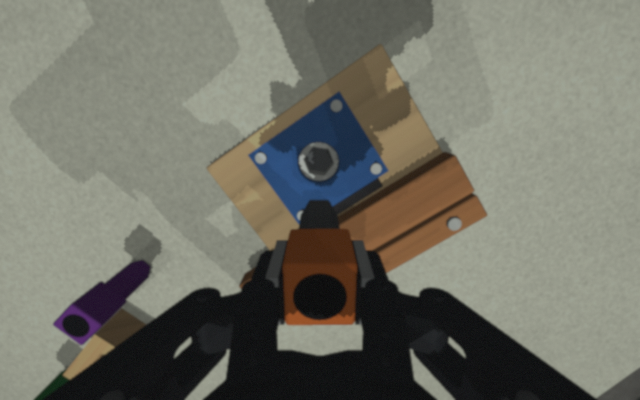

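View pics/c6.png

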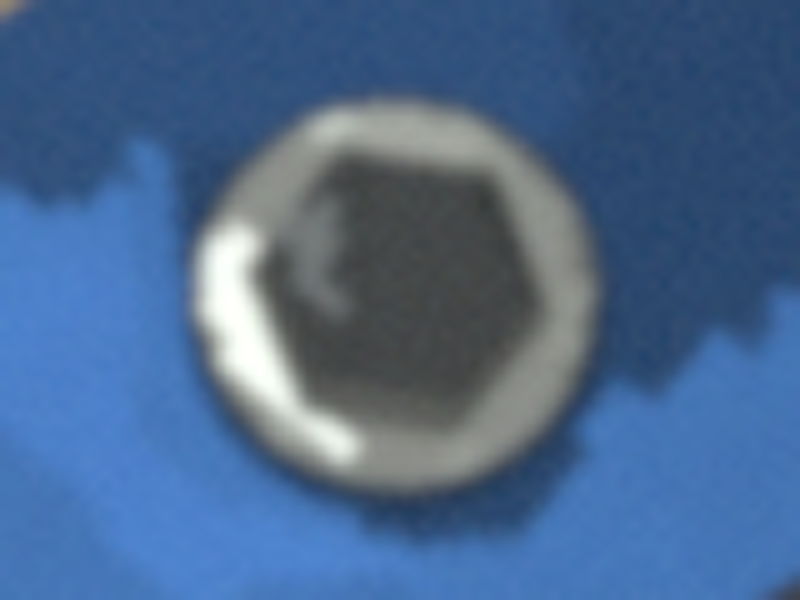

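The hex socket is sharp in the crop: six corners, centred near image (319,161). I'll compute its centre and flat angle.

```bash
python3 - <<'E'
from h import *
s=load('w4.png')
P=np.array([atz(s,279+x/10,132+y/10,.046)[:2] for x,y in [(335,155),(495,170),(548,300),(460,430),(310,395),(258,275)]])
c=P.mean(0); print(c, np.linalg.norm(P-c,axis=1).round(4), (np.degrees(np.arctan2(*(P-c).T[::-1]))%60).round(1))
# circle centre: bolt outer (collar) at z .046
print(atz(s,279+395/10,132+297/10,.046), atz(s,279+395/10,132+297/10,.054))
S=np.array([atz(s,u,v,.054)[:2] for u,v in [(261,158.5),(336.5,105.5),(376,169)]]);print(S.round(4),(S[1:]-S[:1]), 'mid',(S[0]+S[2])/2)
E
```

```text
[0.48455809 0.01246746] [0.0126 0.0128 0.0126 0.0133 0.0121 0.0122] [36.  31.6 35.5 32.4 29.6 34.6]
[0.48464017 0.01157715 0.046     ] [0.48387579 0.01269613 0.054     ]
[[ 0.4458 -0.0158]
 [ 0.4662  0.056 ]
 [ 0.5243  0.0387]] [[0.02042397 0.07180455]
 [0.07857155 0.05445529]] mid [0.48505696 0.01144134]
```

```bash
python3 - <<'E'
from h import *
for f,t,th in [('w3.png',[.4561,-.3089,.1743],40.28)]:
    s=load(f); c=s['frame'][220:340,260:380,::-1]; cv2.imwrite('pics/c7.png',cv2.resize(cv2.convertScaleAbs(c,alpha=2),(600,600),interpolation=cv2.INTER_CUBIC))
    p=atz(s,320.5,296.5,t[2]+.0355); d=p-np.array(t); a=np.radians(th+90); print('tool x',d[0]*np.cos(a)+d[1]*np.sin(a),'y',d[0]*np.sin(a)-d[1]*np.cos(a))
goto([.4849,.0118,.125],33.3)
E
```

```text
tool x 0.0032919063818816537 y 0.00022012453018963062
tcp [ 0.5054 -0.0101  0.1628] thy 39.77 shift [28.6 -1.2 38.8] rv [-0.016 -0.034  0.113] gap 0.345 F [-0.6  0.3 -2.6] M [ 0.01  0.02 -0.  ] q1,5,6 [-0.25  0.92 -0.95] t 4.87
```

View pics/c7.png

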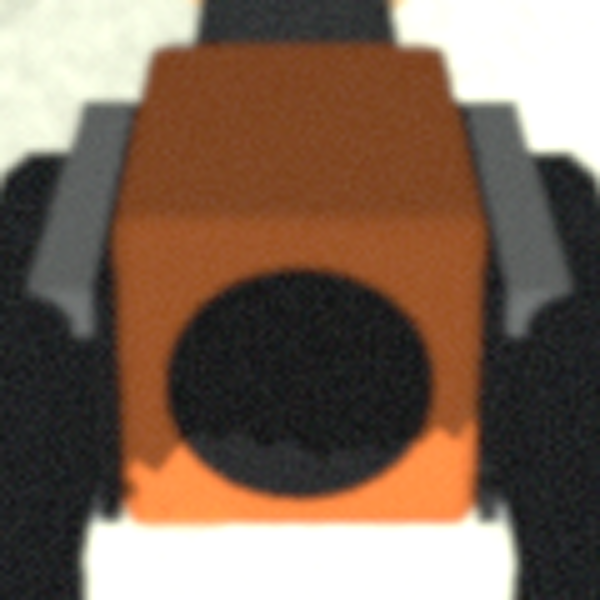

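Emit:
{"api": "servo_tool", "payload": {
  "motion": [
    [13,-1,10,-0.016,-0.034,0.057,-1],
    [13,0,10,0,0,0.057,-1],
    [0,0,10,0,0,0,-1],
    [0,0,0,0,0,0,-1],
    [0,0,0,0,0,0,-1]
  ]
}}

```text
t: 5.28
tcp_pos: [0.4864, 0.005, 0.1295]
tool_rot: [0.481, 0.877, -0.001, -0.001]
force: [-0.6, -0.2, -2.0]
finger_gap: 0.341
```

```bash
python3 - <<'E'
from h import *
goto([.4863,.0097,.120],33.3)
E
```

```text
tcp [0.4864 0.005  0.1295] thy 32.52 shift [4.  2.5 9.5] rv [-0.003 -0.001 -0.014] gap 0.341 F [-0.6 -0.2 -2. ] M [-0.01  0.05  0.  ] q1,5,6 [-0.22  0.77 -0.78] t 5.28
```

Emit:
{"api": "servo_tool", "payload": {
  "motion": [
    [4,2.5,6,-0.003,0,-0.014,-1],
    [0,0,0,0,0,0,-1],
    [0,0,0,0,0,0,-1]
  ]
}}

```text
t: 5.53
tcp_pos: [0.4876, 0.0071, 0.1233]
tool_rot: [0.476, 0.88, 0.0, 0.0]
force: [0.1, -0.1, -1.2]
finger_gap: 0.342
```

```bash
python3 - <<'E'
from h import *
goto([.4863,.0097,.120],33.3)
for n in ('side','scene'): snap(n,n+'3.png')
o=[]
for n in ('side','scene'):
    s=load(n+'3.png'); u,v=map(int,proj(s,[.485,.012,.08])); print(u,v)
    o.append(cv2.resize(cv2.convertScaleAbs(s['frame'][v-45:v+45,u-60:u+60,::-1],alpha=1.8),(400,300),interpolation=cv2.INTER_CUBIC))
cv2.imwrite('pics/c8.png',np.hstack(o))
E
```

```text
tcp [0.4876 0.0071 0.1233] thy 33.17 shift [2.8 0.3 3.3] rv [ 0.001  0.    -0.002] gap 0.342 F [ 0.1 -0.1 -1.2] M [0.04 0.01 0.02] q1,5,6 [-0.22  0.75 -0.79] t 5.53
279 191
311 177
```

View pics/c8.png

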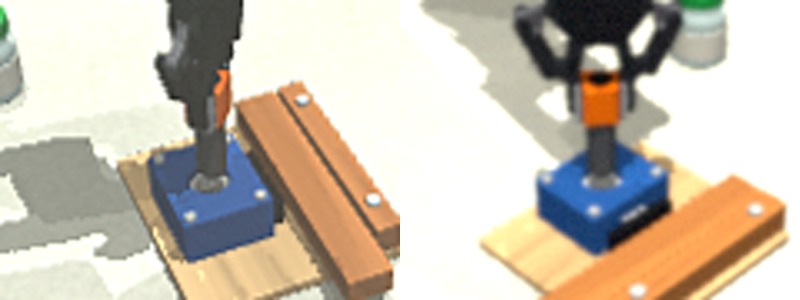

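Emit:
{"api": "servo_tool", "payload": {
  "motion": [
    [2.8,0.3,5,0,0,0,-1],
    [0,0,5,0,0,0,-1],
    [0,0,4,0,0,0,-1],
    [0,0,0,0,0,0,-1]
  ]
}}

```text
t: 5.97
tcp_pos: [0.4872, 0.0098, 0.1091]
tool_rot: [0.476, 0.88, 0.001, 0.002]
force: [0.4, 0.9, -2.5]
finger_gap: 0.341
```

```bash
python3 - <<'E'
from h import *
goto([.4863,.0097,.0905],33.3)
E
```

```text
tcp [0.4872 0.0098 0.1091] thy 33.18 shift [ 0.4 -0.8 18.6] rv [ 0.003  0.002 -0.002] gap 0.341 F [ 0.4  0.9 -2.5] M [ 0.01  0.02 -0.01] q1,5,6 [-0.21  0.71 -0.79] t 5.97
```

Emit:
{"api": "servo_tool", "payload": {
  "motion": [
    [0.4,-0.8,3,0.003,0.002,0,-1],
    [0,0,4,0,0,0,-1],
    [0,0,4,0,0,0,-1],
    [0,0,0,0,0,0,-1]
  ]
}}

```text
t: 6.3
tcp_pos: [0.4858, 0.0101, 0.0966]
tool_rot: [0.476, 0.88, -0.0, -0.001]
force: [0.0, 0.0, -1.7]
finger_gap: 0.344
```

```bash
python3 - <<'E'
from h import *
goto([.4863,.0097,.0905],33.3)
E
```

```text
tcp [0.4858 0.0101 0.0966] thy 33.21 shift [-0.6  0.2  6.1] rv [-0.001 -0.001 -0.002] gap 0.344 F [ 0.   0.  -1.7] M [ 0.03  0.03 -0.02] q1,5,6 [-0.21  0.68 -0.79] t 6.3
```

Emit:
{"api": "servo_tool", "payload": {
  "motion": [
    [0,0,3,0,0,0,-1],
    [0,0,3,0,0,0,-1],
    [0,0,2,0,0,0,-1],
    [0,0,0,0,0,0,-1]
  ]
}}

```text
t: 6.63
tcp_pos: [0.4863, 0.0099, 0.091]
tool_rot: [0.475, 0.88, -0.0, -0.0]
force: [-0.5, 0.9, -2.8]
finger_gap: 0.345
```

```bash
python3 - <<'E'
from h import *
goto([.4863,.0097,.0905],33.3)
for n in ('side','scene'): snap(n,n+'4.png')
o=[]
for n in ('side','scene'):
    s=load(n+'4.png'); u,v=map(int,proj(s,[.485,.012,.08])); print(u,v)
    o.append(cv2.resize(cv2.convertScaleAbs(s['frame'][v-45:v+45,u-60:u+60,::-1],alpha=1.8),(400,300),interpolation=cv2.INTER_CUBIC))
cv2.imwrite('pics/c9.png',np.hstack(o))
E
```

```text
tcp [0.4863 0.0099 0.091 ] thy 33.22 shift [-0.2 -0.1  0.5] rv [-0.001  0.    -0.001] gap 0.345 F [-0.5  0.9 -2.8] M [ 0.23  0.14 -0.02] q1,5,6 [-0.21  0.67 -0.79] t 6.63
279 191
311 177
```

View pics/c9.png

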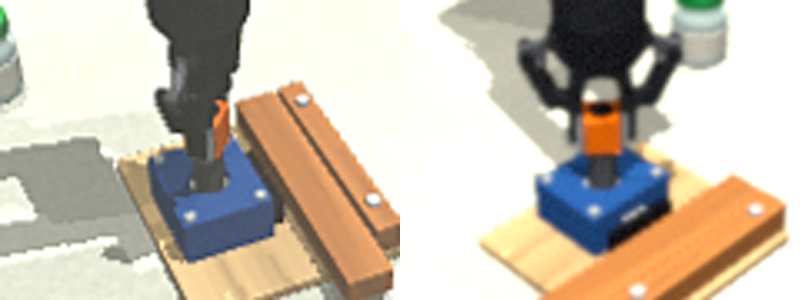

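It entered cleanly; pressing lightly to feel for the socket floor.

Emit:
{"api": "servo_tool", "payload": {
  "motion": [
    [0,0,2,0,0,0,-1],
    [0,0,2,0,0,0,-1],
    [0,0,0,0,0,0,-1]
  ]
}}

```text
t: 6.98
tcp_pos: [0.4862, 0.01, 0.091]
tool_rot: [0.475, 0.88, -0.0, 0.001]
force: [0.1, 0.3, -3.3]
finger_gap: 0.348
```

```bash
python3 - <<'E'
from h import *
goto([.4863,.0097,.0905],33.3)
E
```

```text
tcp [0.4862 0.01   0.091 ] thy 33.26 shift [-0.3 -0.1  0.5] rv [ 0.     0.002 -0.001] gap 0.348 F [ 0.1  0.3 -3.3] M [ 0.11  0.16 -0.02] q1,5,6 [-0.21  0.66 -0.79] t 6.98
```

The key stopped at TCP z≈0.091, the height expected for home. I'll open, centre on the key (+2.5 mm tool x), wind back 90° and regrasp so the wrist has about 5 rad of clockwise travel.

Emit:
{"api": "servo_tool", "payload": {
  "motion": [
    [0,0,0,0,0,0,0],
    [0,0,0,0,0,0,1],
    [0,0,0,0,0,0,1],
    [0,0,0,0,0,0,1],
    [0,0,0,0,0,0,1],
    [0,0,0,0,0,0,1]
  ]
}}

```text
t: 7.48
tcp_pos: [0.488, 0.0093, 0.0901]
tool_rot: [0.475, 0.88, 0.0, 0.002]
force: [-0.4, 0.1, 0.2]
finger_gap: 0.997
```

```bash
python3 - <<'E'
from h import *
goto([.4849,.0118,.0905],123.3)
s=snap('wrist','w5.png')
for n in ('side','scene'): snap(n,n+'5.png')
o=[]
for n in ('side','scene'):
    s=load(n+'5.png'); u,v=map(int,proj(s,[.485,.012,.08])); print(u,v)
    o.append(cv2.resize(cv2.convertScaleAbs(s['frame'][v-45:v+45,u-60:u+60,::-1],alpha=1.8),(400,300),interpolation=cv2.INTER_CUBIC))
cv2.imwrite('pics/c10.png',np.hstack(o))
E
```

```text
tcp [0.488  0.0093 0.0901] thy 33.27 shift [ 3.8 -1.3 -0.4] rv [-1.000e-03  5.000e-03 -1.571e+00] gap 0.997 F [-0.4  0.1  0.2] M [0.02 0.03 0.03] q1,5,6 [-0.21  0.66 -0.79] t 7.48
279 191
311 177
```

View pics/c10.png

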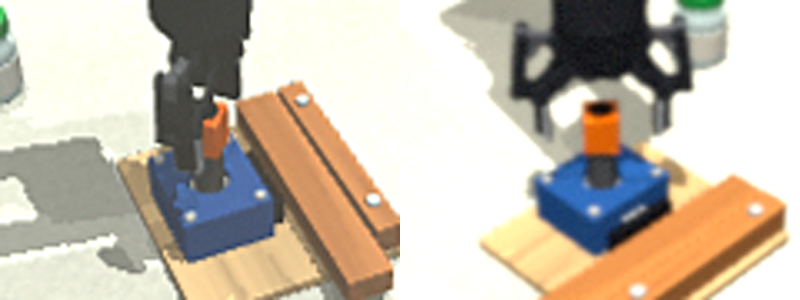

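View pics/w5.png

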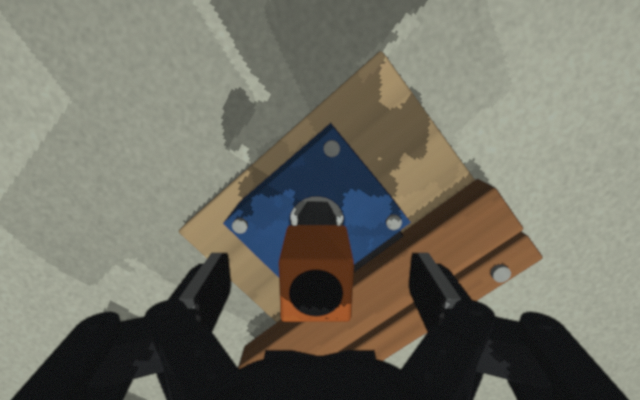

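Released, the key stands upright in the socket. I'll measure its axis and then wind back.

```bash
python3 - <<'E'
from h import *
s=load('w5.png'); print(atz(s,316.5,292,.126))
E
```

```text
[0.48418011 0.01244985 0.126     ]
```

Emit:
{"api": "servo_tool", "payload": {
  "motion": [
    [3.8,-1.3,0,0,0,0,1],
    [0,0,0,0,0,-0.12,1],
    [0,0,0,0,0,-0.12,1],
    [0,0,0,0,0,-0.12,1],
    [0,0,0,0,0,-0.12,1],
    [0,0,0,0,0,-0.12,1],
    [0,0,0,0,0,-0.12,1],
    [0,0,0,0,0,-0.12,1],
    [0,0,0,0,0,-0.12,1],
    [0,0,0,0,0,-0.12,1],
    [0,0,0,0,0,-0.12,1],
    [0,0,0,0,0,0,1]
  ]
}}

```text
t: 8.63
tcp_pos: [0.4806, 0.0142, 0.0898]
tool_rot: [-0.13, 0.992, -0.001, 0.0]
force: [-0.4, 0.6, 0.0]
finger_gap: 1.001
```

```bash
python3 - <<'E'
from h import *
goto([.4849,.0118,.0905],123.3)
E
```

```text
tcp [0.4806 0.0142 0.0898] thy 104.9 shift [-3.6 -3.5 -0.7] rv [-0.001 -0.    -0.321] gap 1.001 F [-0.4  0.6  0. ] M [-0.01  0.01  0.02] q1,5,6 [-0.2   0.65 -2.03] t 8.63
```

Emit:
{"api": "servo_tool", "payload": {
  "motion": [
    [-3.6,-3.5,-0.7,0,0,-0.11,1],
    [0,0,0,0,0,-0.11,1],
    [0,0,0,0,0,-0.1,1],
    [0,0,0,0,0,0,1],
    [0,0,0,0,0,0,1]
  ]
}}

```text
t: 9.05
tcp_pos: [0.4837, 0.0125, 0.0905]
tool_rot: [-0.285, 0.959, -0.0, -0.001]
force: [0.3, 0.0, 0.4]
finger_gap: 1.0
```

```bash
python3 - <<'E'
from h import *
goto([.4846,.0121,.0915],123.3)
E
```

```text
tcp [0.4837 0.0125 0.0905] thy 123.11 shift [-0.5 -0.9 -1. ] rv [-0.    -0.001 -0.003] gap 1.0 F [0.3 0.  0.4] M [-0.02 -0.01  0.05] q1,5,6 [-0.2   0.66 -2.35] t 9.05
```

Emit:
{"api": "servo_tool", "payload": {
  "motion": [
    [-0.5,-0.9,-1,0,0,0,0],
    [0,0,0,0,0,0,-1],
    [0,0,0,0,0,0,-1],
    [0,0,0,0,0,0,-1],
    [0,0,0,0,0,0,-1],
    [0,0,0,0,0,0,-1],
    [0,0,0,0,0,0,-1],
    [0,0,0,0,0,0,-1]
  ],
  "grip_force": 60
}}

```text
t: 9.72
tcp_pos: [0.4844, 0.0122, 0.0918]
tool_rot: [-0.28, 0.96, -0.0, -0.001]
force: [-0.2, -0.3, 0.0]
finger_gap: 0.341
```

Emit:
{"api": "servo_tool", "payload": {
  "motion": [
    [0,0,0,0,0,0.1,-1],
    [0,0,0,0,0,0.1,-1],
    [0,0,0,0,0,0.1,-1],
    [0,0,0,0,0,0.1,-1]
  ]
}}

```text
t: 10.05
tcp_pos: [0.4847, 0.0119, 0.0918]
tool_rot: [-0.076, 0.997, -0.001, -0.0]
force: [0.4, 0.3, 0.8]
finger_gap: 0.34
```

```bash
python3 - <<'E'
from h import *
goto([.4846,.0121,.0915],123.3)
E
```

```text
tcp [0.4847 0.0119 0.0918] thy 98.69 shift [0.1 0.2 0.3] rv [-0.001 -0.001 -0.429] gap 0.34 F [0.4 0.3 0.8] M [ 0.14 -0.01  0.17] q1,5,6 [-0.21  0.66 -1.93] t 10.05
```

It turns, with a resisting moment of about 0.17 N m. Continuing.

Emit:
{"api": "servo_tool", "payload": {
  "motion": [
    [0,0,0,0,0,0.12,-1],
    [0,0,0,0,0,0.12,-1],
    [0,0,0,0,0,0.12,-1],
    [0,0,0,0,0,0.12,-1],
    [0,0,0,0,0,0.12,-1],
    [0,0,0,0,0,0.12,-1],
    [0,0,0,0,0,0.12,-1],
    [0,0,0,0,0,0.12,-1],
    [0,0,0,0,0,0.12,-1],
    [0,0,0,0,0,0.12,-1]
  ]
}}

```text
t: 10.88
tcp_pos: [0.4857, 0.0115, 0.0918]
tool_rot: [0.522, 0.853, -0.001, 0.002]
force: [-0.2, -0.7, 0.3]
finger_gap: 0.344
```

```bash
python3 - <<'E'
from h import *
goto([.4846,.0121,.0915],123.3)
E
```

```text
tcp [0.4857 0.0115 0.0918] thy 27.06 shift [ 1.  -0.7  0.3] rv [-0.004  0.003 -1.68 ] gap 0.344 F [-0.2 -0.7  0.3] M [-0.04  0.05  0.13] q1,5,6 [-0.2   0.66 -0.67] t 10.88
```

Emit:
{"api": "servo_tool", "payload": {
  "motion": [
    [1,-0.7,0,-0.004,0.003,0.12,-1],
    [0,0,0,0,0,0.12,-1],
    [0,0,0,0,0,0.12,-1],
    [0,0,0,0,0,0.12,-1],
    [0,0,0,0,0,0.12,-1],
    [0,0,0,0,0,0.12,-1],
    [0,0,0,0,0,0.12,-1],
    [0,0,0,0,0,0.12,-1],
    [0,0,0,0,0,0.12,-1],
    [0,0,0,0,0,0.12,-1]
  ]
}}

```text
t: 11.72
tcp_pos: [0.4853, 0.0104, 0.0918]
tool_rot: [0.922, 0.387, 0.001, 0.003]
force: [0.5, -0.0, 0.8]
finger_gap: 0.341
```

```bash
python3 - <<'E'
from h import *
goto([.4846,.0121,.0915],-45)
snap('scene','scene6.png')
s=load('scene6.png'); u,v=map(int,proj(s,[.52,.012,.05])); print(u,v)
cv2.imwrite('pics/c11.png',cv2.resize(cv2.convertScaleAbs(s['frame'][v-60:v+60,u-80:u+80,::-1],alpha=1.8),(800,600),interpolation=cv2.INTER_CUBIC))
E
```

```text
tcp [0.4853 0.0104 0.0918] thy -44.53 shift [ 0.7 -1.7  0.3] rv [ 0.006 -0.     0.008] gap 0.341 F [ 0.5 -0.   0.8] M [-0.05  0.03  0.13] q1,5,6 [-0.21  0.66  0.57] t 11.72
322 189
```

View pics/c11.png

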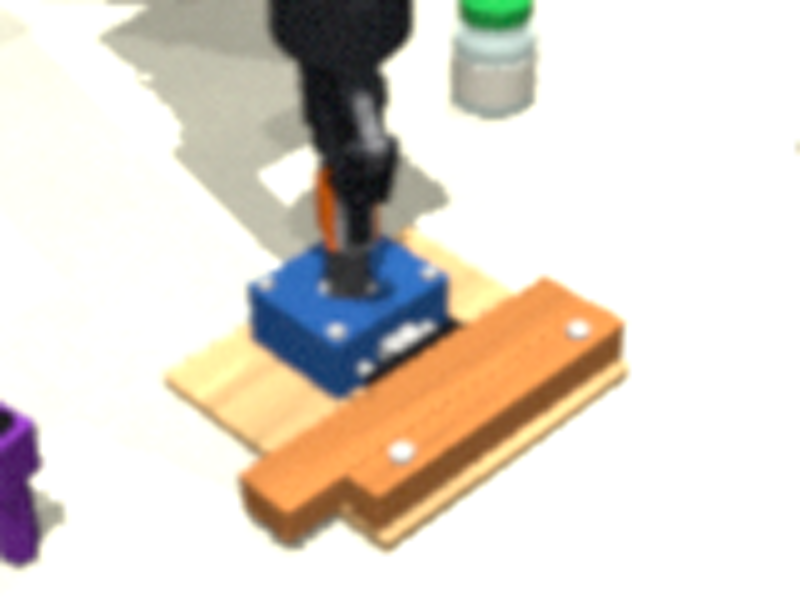

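The slat has moved against the fence. Continuing in shorter pieces while watching the moment.

Emit:
{"api": "servo_tool", "payload": {
  "motion": [
    [0.7,-1.7,0,0.006,0,0.12,-1],
    [0,0,0,0,0,0.12,-1],
    [0,0,0,0,0,0.12,-1],
    [0,0,0,0,0,0.12,-1],
    [0,0,0,0,0,0.12,-1]
  ]
}}

```text
t: 12.18
tcp_pos: [0.4851, 0.0103, 0.0918]
tool_rot: [0.996, 0.093, 0.001, 0.002]
force: [-1.0, 0.2, 0.7]
finger_gap: 0.344
```

```bash
python3 - <<'E'
from h import *
goto([.4846,.0121,.0915],-100)
E
```

```text
tcp [0.4851 0.0103 0.0918] thy -79.34 shift [-0.1 -1.9  0.3] rv [ 0.004 -0.001  0.361] gap 0.344 F [-1.   0.2  0.7] M [-0.04  0.04  0.17] q1,5,6 [-0.21  0.66  1.18] t 12.18
```

Emit:
{"api": "servo_tool", "payload": {
  "motion": [
    [0,0,0,0,0,0.12,-1],
    [0,0,0,0,0,0.12,-1],
    [0,0,0,0,0,0.12,-1]
  ]
}}

```text
t: 12.43
tcp_pos: [0.4848, 0.0102, 0.0918]
tool_rot: [0.996, -0.091, 0.001, 0.002]
force: [0.2, 0.4, 0.4]
finger_gap: 0.338
```

```bash
python3 - <<'E'
from h import *
goto([.4849,.0112,.0915],-100)
E
```

```text
tcp [0.4848 0.0102 0.0918] thy -100.42 shift [-0.1 -1.   0.3] rv [ 0.004 -0.001 -0.007] gap 0.338 F [0.2 0.4 0.4] M [-0.    0.12  0.09] q1,5,6 [-0.21  0.66  1.55] t 12.43
```

Past 3.9 rad of turn with no stop, so the bolt started near 0.7 and is now at about 4.6. Roughly 0.9 rad remains.

Emit:
{"api": "servo_tool", "payload": {
  "motion": [
    [0,-1,0,0.004,0,0.12,-1],
    [0,0,0,0,0,0.12,-1],
    [0,0,0,0,0,0.12,-1],
    [0,0,0,0,0,0.12,-1]
  ]
}}

```text
t: 12.77
tcp_pos: [0.4844, 0.0102, 0.0918]
tool_rot: [0.944, -0.329, 0.001, 0.001]
force: [-1.1, 0.0, 0.7]
finger_gap: 0.343
```

```bash
python3 - <<'E'
from h import *
goto([.4849,.0112,.0915],-152)
E
```

```text
tcp [0.4844 0.0102 0.0918] thy -128.45 shift [-0.2 -1.1  0.3] rv [ 0.002 -0.002  0.411] gap 0.343 F [-1.1  0.   0.7] M [0.06 0.06 0.13] q1,5,6 [-0.21  0.66  2.04] t 12.77
```

Emit:
{"api": "servo_tool", "payload": {
  "motion": [
    [0,0,0,0,0,0.1,-1],
    [0,0,0,0,0,0.1,-1],
    [0,0,0,0,0,0.1,-1]
  ]
}}

```text
t: 13.02
tcp_pos: [0.4842, 0.0104, 0.0918]
tool_rot: [0.883, -0.469, 0.0, 0.001]
force: [-0.1, 0.8, -0.2]
finger_gap: 0.345
```

```bash
python3 - <<'E'
from h import *
goto([.4849,.0112,.0915],-152)
E
```

```text
tcp [0.4842 0.0104 0.0918] thy -145.97 shift [-0.3 -1.   0.3] rv [ 0.002 -0.002  0.105] gap 0.345 F [-0.1  0.8 -0.2] M [0.03 0.07 0.16] q1,5,6 [-0.21  0.66  2.34] t 13.02
```

Emit:
{"api": "servo_tool", "payload": {
  "motion": [
    [0,0,0,0,0,0.08,-1],
    [0,0,0,0,0,0.08,-1]
  ]
}}

```text
t: 13.18
tcp_pos: [0.4842, 0.0105, 0.0918]
tool_rot: [0.842, -0.539, 0.001, 0.001]
force: [0.3, 0.1, 0.9]
finger_gap: 0.345
```

```bash
python3 - <<'E'
from h import *
goto([.4849,.0112,.0915],-152)
E
```

```text
tcp [0.4842 0.0105 0.0918] thy -155.26 shift [-0.3 -1.   0.3] rv [ 0.002 -0.002 -0.057] gap 0.345 F [0.3 0.1 0.9] M [0.07 0.08 0.18] q1,5,6 [-0.21  0.66  2.51] t 13.18
```

Emit:
{"api": "servo_tool", "payload": {
  "motion": [
    [0,0,0,0,0,0.06,-1],
    [0,0,0,0,0,0.06,-1]
  ]
}}

```text
t: 13.35
tcp_pos: [0.4841, 0.0106, 0.0918]
tool_rot: [0.809, -0.588, 0.001, 0.002]
force: [-0.2, 0.9, 0.4]
finger_gap: 0.345
```

```bash
python3 - <<'E'
from h import *
goto([.4849,.0112,.0915],-152)
E
```

```text
tcp [0.4841 0.0106 0.0918] thy -162.07 shift [-0.3 -1.   0.3] rv [ 0.002 -0.003 -0.176] gap 0.345 F [-0.2  0.9  0.4] M [0.3  0.01 0.6 ] q1,5,6 [-0.21  0.66  2.63] t 13.35
```

The moment jumped to 0.6 N m, so the bolt is at its stop. Releasing, then checking before lifting clear.

Emit:
{"api": "servo_tool", "payload": {
  "motion": [
    [0,0,0,0,0,0,-1],
    [0,0,0,0,0,0,0.2],
    [0,0,0,0,0,0,1],
    [0,0,0,0,0,0,1],
    [0,0,0,0,0,0,1],
    [0,0,0,0,0,0,1],
    [0,0,0,0,0,0,1],
    [0,0,0,0,0,0,1]
  ]
}}

```text
t: 14.02
tcp_pos: [0.484, 0.0107, 0.0916]
tool_rot: [0.812, -0.584, 0.0, 0.001]
force: [-0.6, 0.6, 0.0]
finger_gap: 0.998
```

```bash
python3 - <<'E'
from h import *
goto([.4849,.0112,.0915],-152)
s=snap('wrist','w7.png')
E
```

```text
tcp [0.484  0.0107 0.0916] thy -161.51 shift [-0.2 -1.   0.1] rv [ 0.002 -0.002 -0.166] gap 0.998 F [-0.6  0.6  0. ] M [ 0.06 -0.03  0.08] q1,5,6 [-0.21  0.66  2.62] t 14.02
```

View pics/w7.png

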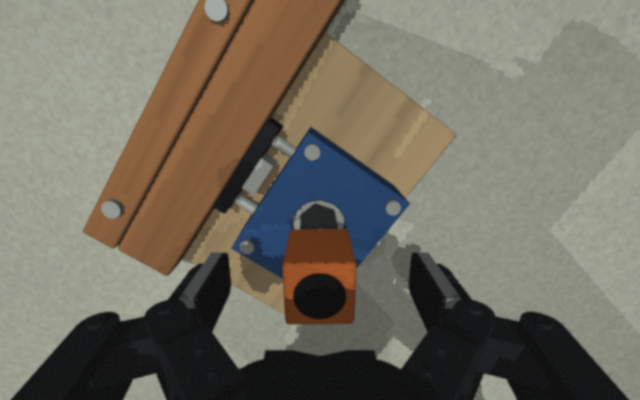

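The wrist view shows the key free between the open fingers at (320,290). The jaw pad is pressed on the slat at (248,165), and the slat lies along the fence. Lifting clear.

Emit:
{"api": "servo_tool", "payload": {
  "motion": [
    [0,0,-10,0,0,0,1],
    [0,0,-20,0,0,0,1],
    [0,0,-30,0,0,0,1],
    [0,0,-30,0,0,0,1],
    [0,0,-30,0,0,0,1],
    [0,0,-30,0,0,0,1],
    [0,0,0,0,0,0,1],
    [0,0,0,0,0,0,1]
  ]
}}

```text
t: 14.73
tcp_pos: [0.4828, 0.0113, 0.247]
tool_rot: [0.812, -0.584, -0.002, 0.003]
force: [-0.7, 0.2, -0.5]
finger_gap: 1.002
```

```bash
python3 - <<'E'
from h import *
goto([.4849,.0112,.2],-152)
for n in ('wrist','side','scene'): snap(n,n+'8.png')
o=[]
for n in ('side','scene'):
    s=load(n+'8.png'); u,v=map(int,proj(s,[.51,.012,.07])); print(u,v)
    o.append(cv2.resize(cv2.convertScaleAbs(s['frame'][v-45:v+45,u-60:u+60,::-1],alpha=1.5),(400,300),interpolation=cv2.INTER_CUBIC))
w=cv2.resize(load('wrist8.png')['frame'][:,:,::-1],(480,300))
cv2.imwrite('pics/c12.png',np.vstack([np.hstack(o),np.hstack([w,np.zeros((300,320,3),np.uint8)])]))
E
```

```text
tcp [0.4828 0.0113 0.247 ] thy -161.49 shift [ 0.8 -2.3 46.9] rv [ 0.007  0.001 -0.166] gap 1.002 F [-0.7  0.2 -0.5] M [ 0.02  0.03 -0.03] q1,5,6 [-0.21  1.07  2.61] t 14.73
287 190
319 183
```

View pics/c12.png

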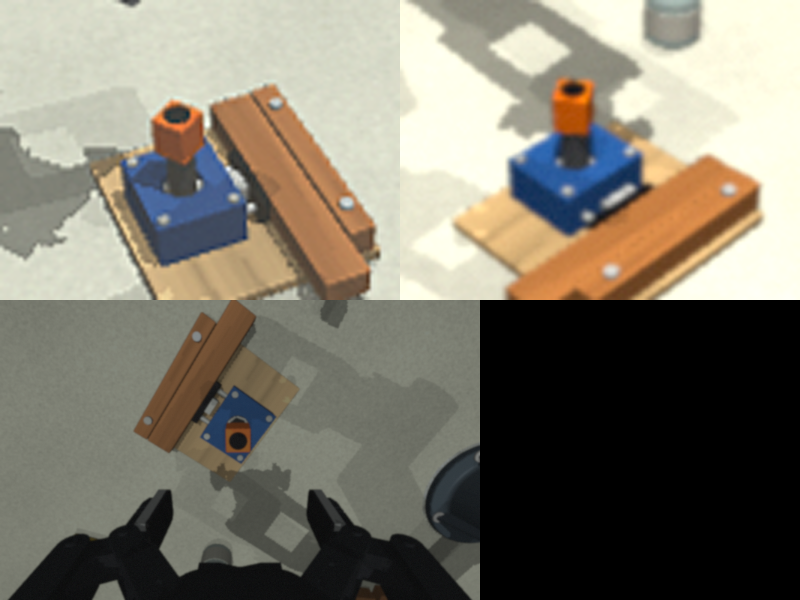

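View pics/wrist8.png

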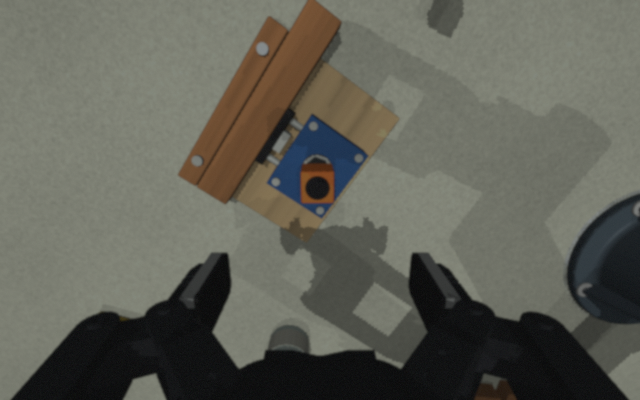

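```bash
python3 - <<'E'
from h import *
L=[('side8.png',280.1,178),('scene8.png',310.6,164.4),('wrist8.png',317,188)]
A=np.zeros((3,3));b=np.zeros(3)
for f,u,v in L:
    s=load(f);o,d=ray(s,u,v);d/=np.linalg.norm(d);M=np.eye(3)-np.outer(d,d);A+=M;b+=M@o
p=np.linalg.solve(A,b);print('top',p,[np.round(np.array(proj(load(f),p))-[u,v],1) for f,u,v in L], [atz(load(f),u,v,.126).round(4) for f,u,v in L])
s=load('wrist8.png')
c=s['frame'][:,:,::-1]
cv2.imwrite('pics/c13.png',cv2.resize(cv2.convertScaleAbs(c[0:220,170:390],alpha=1.7),(600,600),interpolation=cv2.INTER_CUBIC))
E
```

```text
top [0.4854619  0.00898937 0.12986007] [array([-0.6,  0.1]), array([ 0.1, -0.3]), array([-1. , -2.1])] [array([0.4896, 0.0122, 0.126 ]), array([0.4832, 0.0121, 0.126 ]), array([0.4837, 0.0116, 0.126 ])]
```

View pics/c13.png

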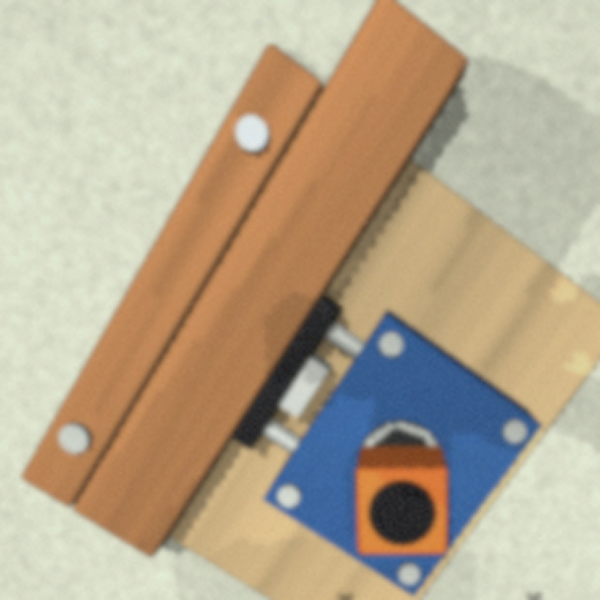

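```bash
python3 - <<'E'
from h import *
print(manip.sign_off()); print(manip.sense()['t'])
E
```

```text
the job is handed in; nothing more can be done
None
the job is handed in; nothing more can be done
```

I took the orange key from its rest, pushed it home in the socket and turned the bolt clockwise to its stop. Then I let go, lifted clear and handed the job in at about 15 s, well inside the 72 s limit. I regrasped once, turned back 90° before turning, so that a single sweep reached the stop.

- **Bolt:** it turned about 4.98 rad in total, and the resisting moment jumped from about 0.18 to 0.6 N m at the end. I inferred that the bolt started near 0.7 rad from the angle of the socket hex; I could not read its angle directly.
- **Slat:** the last pictures show it flush along the fence with the jaw pad pressed on it. I judged this by eye and did not measure the gap or the pad force.
- **Key:** it stands upright and released. The tool stopped at z = 0.091 when I pressed it in, where I expected 0.0905 for fully home.
- **One disagreement:** locating the top of the key from three cameras gave 0.130 m, where 0.126 m is fully home. The views disagreed by up to about 6 mm, so I trusted the height at which the tool stopped.
- **Bystanders:** I noticed no contact with the jar, tape measure or offcut, but I took no final measurement of where they stand.

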